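Ready the counting scale for a dish of buttons

ROBOT

A 6-joint arm with a two-finger parallel gripper is mounted at the origin on the work surface. World frame = base frame: x ahead of the robot, y to its left, z up, the work surface at z = 0. Lengths are in mm, angles in rad, forces in N, time in s.
With the tool pointing down it reaches from about 300 to 775 mm from the base axis. Payload 14.6 kg.
Tool frame: the origin (TCP) lies between the finger pads; the fingertips stand 22 mm ahead of it and the grasp point (between the pads) lies 3 mm ahead of it (manip.tcp_to_tips is the distance from the TCP to the fingertips, in mm); y points along the fingers, z is the direction in which the jaws open and shut, and the axes are right-handed (so a half turn about y gives the same grasp; the last joint's range is limited). The gripper opens to 94 mm and grips with 3 to 60 N. Pads are 16 mm wide; open, the fingers measure 119 mm over their backs; the gripper's body (75 mm by 177 mm) begins 78 mm behind the grasp point.
Start: joints at [1.053, 0.3, 1.521, -0, 1.321, -0.067], TCP at [239.623, 495.046, 227.446] pointing down, gripper open.
Joint ranges: [-3.03, 3.03], [-0.79, 2.21], [0.23, 2.52], [-1.04, 4.18], [0, 3.07], [-2.55, 2.55]. Speed limits (rad/s): [2.22, 2.22, 2.57, 3.14, 3.14, 3.14].

INTERFACE

Orientations are given as [roll, pitch, yaw] about the fixed x, y, z axes, in that order (R = Rz(yaw) Ry(pitch) Rx(roll)).
In Python, from cell import manip gives the robot as it stands.
- The arm moves only by the shell command python3 -m jog 'ROWS' [OPENING] [FORCE]. ROWS is JSON, one flat list of numbers, 6 for each row, row after row: the shift along the tool's x, y, z in mm, then the turn, a rotation vector about the tool's x, y, z in degrees. A call has 1 to 10 rows; each row is the pose to reach, as a shift and turn from the pose commanded when the call began, along the tool's axes at that moment; what a row does not reach only later rows make up. A row lasts 1/12 s, in which the tool goes at most 41.7 mm and 7.16 degrees, less where a joint would pass 70% of its speed; a pose out of reach is approached as far as the arm can. A call with a gripper value outside its range is refused whole. OPENING is the finger opening in mm, from 0 to 94, set as the call begins (- or left out, the last holds). The fingers move at their own pace and stop on an object; FORCE is the grip in N (left out, the last holds). Time passes only in rows, so rows that repeat a pose let the fingers close. It gives the time, the measured TCP pose, the force and the opening at its end, in the units of the state.
- manip.read_state(): the state, without advancing time (a new reading comes with each control period).
- manip.camera(name): name is "scene" or "top" or "wrist"; returns a dict with "img" (480x640x3 uint8, red, green, blue), "intrinsics" (3x3 intrinsics, pixels), "origin" and "orientation" of the camera in the world. Camera axes: x right, y down, z forward; pixel columns grow to the right and rows downward; lengths in mm; the calibration is good to about 2 mm. A picture is of the moment at which its call begins. There is no depth.
- manip.sign_off(): hands the job in, once; it reports no verdict.
Trained networks look in a picture, given as the dict that the camera call returned (one of the last four; its "shot" number tells which), for a name from the list of things; names that differ only in an ending like _2 or _b are one class to them, and where a whole thing is asked for, a point or a joint stands for the part that bears it (a point fixed in the world has none). Each returns a list of dicts, best first, with "score" (0 to 1); they miss things now and then, are a little off and sometimes report something else, mostly with a low value. They report only what shows in the picture. A call takes as long as a camera call. They do not tell look-alikes from the thing itself.
- manip.masks_of(thing, picture): "pixels" (480x640 bool, what is visible of it) and "xy" ([column, row] in pixels, amid what is visible of it).
- manip.tip_of(thing, picture): "xy" ([column, row] in pixels: a listed point, or the origin of a listed thing).
The state is a dict: "clock": time; "joints": joint angles; "qd": joint speeds; "effort": joint torques, N m; "eef_pos": TCP position; "eef_rot": TCP orientation; "wrist_force": force on the tool from outside, world axes, zero at the start; "moment": the same for the moment, N m; "finger_gap": finger opening in mm.
Only numpy, scipy, OpenCV 4.12 (cv2) and the standard library are available. Lean on these libraries where they do the work, as an engineer would, in place of code of your own. Each camera call takes 0.05 s, during which the arm holds its last target.

TASK

The counting scale has gone to sleep with an empty dish on its pan; make it ready to count sewing buttons into the dish, pressing with the fingers only. As its operator sees the key row from the robot's side, press the round on key at the left end to wake it, then the wide tare key at the right end to zero the dish, then press the counting key, the middle one of the three square keys, and hold it down for two full seconds to start counting mode before you let go. Press each key right down and let it come up again before the next, press no other key, keep off the pan and the dish while you work, and leave the dish, the two spools and the button tray standing where they are.

Things in the scene. Friction and masses are not known exactly. Their poses are not given: they have to be found in the camera images.
- scale: Fixed grey counting scale, 340 mm deep (x) by 310 wide (y). Origin on the bench under its middle; x points to its back, y to the operator's left. Its front 115 mm (robot's side) is a panel sloping 18 degrees, 40 mm high in front, 77 mm at the back: display above, one row of five rubber keys below at x -138 mm; y from the left: on +98, units +54, counting +16, print -22, tare -80 mm.
- pan: Flat stainless weighing pan on the scale behind the panel, 215 mm deep by 290 mm wide; its front edge is 83 mm horizontally behind the middle of the key row and its top face is 100 mm above the bench. Origin under its centre, 10 mm below its top face.
- key_on_top (a point): Centre of the top face of the on key, the only round one, 24 mm in diameter, at the operator's left end of the row. z points square out of the panel, y along the key row to the operator's left. Moves with the key; at rest 8 mm proud of the panel, about 58 mm above the bench.
- key_tare_top (a point): Centre of the top face of the tare key, the wide one, 48 mm along the row by 20 mm, at the operator's right end of the row. z points square out of the panel, y along the key row to the operator's left. Moves with the key; at rest 8 mm proud of the panel, about 58 mm above the bench.
- key_count_top (a point): Centre of the top face of the counting key, the middle one of the three square keys, 20 by 20 mm, 38 mm from the middle of the square key on either side. z points square out of the panel, y along the key row to the operator's left. Moves with the key; at rest 8 mm proud of the panel, about 58 mm above the bench.
- key_on (a joint): Travel of the round on key: 0 = up, grows as it is pressed square into the panel, 0.004 m = fully down on its stop. Springs back by itself: starts to move at about 1.5 N, fully down at about 4 N.
- key_tare (a joint): Travel of the wide tare key: 0 = up, grows as it is pressed square into the panel, 0.004 m = fully down on its stop. Springs back by itself: starts to move at about 1.5 N, fully down at about 4 N.
- key_count (a joint): Travel of the square counting key: 0 = up, grows as it is pressed square into the panel, 0.004 m = fully down on its stop. Springs back by itself: starts to move at about 1.5 N, fully down at about 4 N.
- key_units (a joint): Travel of the square units key (left of the counting key), not to be pressed: 0 = up, grows as it is pressed square into the panel, 0.004 m = fully down on its stop. Springs back by itself: starts to move at about 1.5 N, fully down at about 4 N.
- key_print (a joint): Travel of the square print key (right of the counting key), not to be pressed: 0 = up, grows as it is pressed square into the panel, 0.004 m = fully down on its stop. Springs back by itself: starts to move at about 1.5 N, fully down at about 4 N.
- dish: Empty round aluminium dish, 114 mm across the rim and 28 mm high, loose on the pan. Origin at the centre of its underside.
- spool_wood: Loose spool of red thread with wooden ends, 48 mm in diameter, 56 mm high, standing on the bench in front of the scale. Origin at the centre of its underside.
- spool_plastic: Loose spool of blue thread with white plastic ends, 37 mm in diameter, 52 mm high, standing on the bench beside the scale on the operator's right. Origin at the centre of its underside.
- button_tray: Loose wooden tray of sewing buttons, 100 by 130 mm, 28 mm high, on the bench beside the scale on the operator's left. Origin at the centre of its underside.
Not all that is in view belongs to the job. Leave any green look-alike of the spool_wood alone.

How it is judged (in metres and radians):
On the way, in this order (a step that is already met when the one before it is completed fails the run):
1. the round on key is pressed down, alone (value of joint key_on above 0.0025 m and value of joint each of key_units, key_count, key_print, key_tare below 0.0012 m), for 0.1 s.
2. the on key is up again (value of joint key_on below 0.001 m), for 0.05 s.
3. the wide tare key is pressed down, alone (value of joint key_tare above 0.0025 m and value of joint each of key_on, key_units, key_count, key_print below 0.0012 m), for 0.1 s.
4. the tare key is up again (value of joint key_tare below 0.001 m), for 0.05 s.
5. the counting key is held down, alone, for two seconds (at least 1.6 s) (value of joint key_count above 0.0025 m and value of joint each of key_on, key_units, key_print, key_tare below 0.0012 m), for 1.6 s.
At the end, for the whole second after the job is handed in: On, tare and counting keys were pressed (past 2.5 of 4 mm) in that order, each let up before the next, the counting key held at least 1.6 s; at the end all five keys are up (within 1 mm) and dish, spools and tray at rest within 12 mm of their start (value of joint each of key_on, key_units, key_count, key_print, key_tare below 0.001 m and distance of each of dish, spool_wood, spool_plastic, button_tray from where it was at the start of the episode below 0.012 m and linear speed of each of dish, spool_wood, spool_plastic, button_tray below 0.02 m/s); the robot touches nothing.
It fails at once if the units or the print key is pressed (1.5 mm or more) (value of joint any of key_units, key_print above 0.0015 m).
It fails at once if two of the task's keys are pressed at once (value of joint each of key_on, key_tare above 0.0015 m or value of joint each of key_on, key_count above 0.0015 m or value of joint each of key_tare, key_count above 0.0015 m).
It fails at once if the robot touches the pan or the dish (contact force between any of the fingers, the arm and pan above 0.5 N or contact force between any of the fingers, the arm and dish above 0.5 N).
It fails at once if the arm or the gripper body, not the fingers, presses on the scale or its keys (contact force between the arm and scale above 1 N).
It fails at once if the dish, a spool or the button tray is lifted, carried or pushed away (more than 12 mm) (distance of any of dish, spool_wood, spool_plastic, button_tray from where it was at the start of the episode above 0.012 m).
It also fails if it takes over 51 s, if anything falls off the work surface, if the arm or the gripper's body presses on something with over 40 N, if the wrist force passes 120 N, or if a joint passes its speed limit or range.

## Working session

There is one attempt and no reset: what is moved stays moved. The work goes in short steps, Python scripts to look and compute and a shell command to move; the robot and the scene stay as the last step left them, time stands still between calls to the robot, and variables do not carry over. Pictures are saved under pics/ and viewed, and the job is handed in when it is done.

```bash
ls; mkdir -p pics
python3 - <<'E'
from cell import manip
import cv2,json
s=manip.read_state(); print({k:(s[k]) for k in s})
print(manip.tcp_to_tips)
for n in ["scene","top","wrist"]:
    p=manip.camera(n); cv2.imwrite(f"pics/{n}0.png",p["img"][:,:,::-1]); print(n,p["origin"],p["orientation"],p["intrinsics"])
    if n=="wrist": continue
    for t in ["key_on_top","key_tare_top","key_count_top","scale","pan","dish","spool_wood"]:
        print(t,[(round(d["score"],2),[round(float(v),1) for v in d["xy"]]) for d in manip.tip_of(t,p)[:3]])
E
```

```text
pics
{'clock': 0.0, 'joints': array([ 1.05340103e+00,  3.00474235e-01,  1.52158365e+00, -7.20916101e-06,
        1.32074636e+00, -6.66140384e-02]), 'qd': array([ 0.00020008,  0.00084753, -0.00027158,  0.00107163,  0.00015962,
        0.00036731]), 'effort': array([ 1.52254630e-03, -5.31798720e+01, -3.52737129e+01,  7.09382258e-02,
        2.43862916e-02, -9.44569138e-05]), 'eef_pos': array([239.50494379, 494.83539537, 226.88352496]), 'eef_rot': array([-1.57200570e+00,  7.36819641e-05, -4.50779515e-01]), 'wrist_force': array([ 0.20436859,  0.480443  , -0.05905373]), 'moment': array([-0.02772189, -0.00161557,  0.00351623]), 'finger_gap': 93.84173762535494}
22.0
scene [1202.30882834 -611.86296427  699.36379424] [-2.15956372  0.01374445  0.78067643] [[572.52674878   0.         313.05643383]
 [  0.         572.52674878 239.8351939 ]
 [  0.           0.           1.        ]]
key_on_top [(0.39, [265.5, 243.7])]
key_tare_top []
key_count_top [(0.38, [241.9, 265.0])]
scale [(0.86, [300.2, 319.9])]
pan []
dish [(0.75, [329.3, 294.3])]
spool_wood [(0.96, [146.6, 280.3]), (0.92, [204.7, 281.2]), (0.74, [223.3, 249.9])]
top [ 314.43896206   72.97939448 1080.64989393] [-2.93107359 -0.00323122 -1.53599172] [[569.96377213   0.         310.78992769]
 [  0.         569.96377213 237.42767218]
 [  0.           0.           1.        ]]
key_on_top [(0.71, [397.1, 148.0]), (0.61, [361.3, 274.5])]
key_tare_top [(0.55, [456.3, 259.5])]
key_count_top [(0.71, [404.0, 269.0])]
scale [(0.91, [389.1, 199.8])]
pan [(0.75, [390.1, 157.7])]
dish [(0.85, [399.4, 150.5])]
spool_wood [(0.81, [414.8, 316.5]), (0.77, [365.1, 344.1]), (0.69, [458.2, 359.4])]
wrist [178.42324058 525.0248399  384.49136243] [2.90435007e+00 2.55924992e-04 1.11891715e+00] [[395.73543893   0.         312.85291187]
 [  0.         395.73543893 235.41450325]
 [  0.           0.           1.        ]]
```

View pics/top0.png

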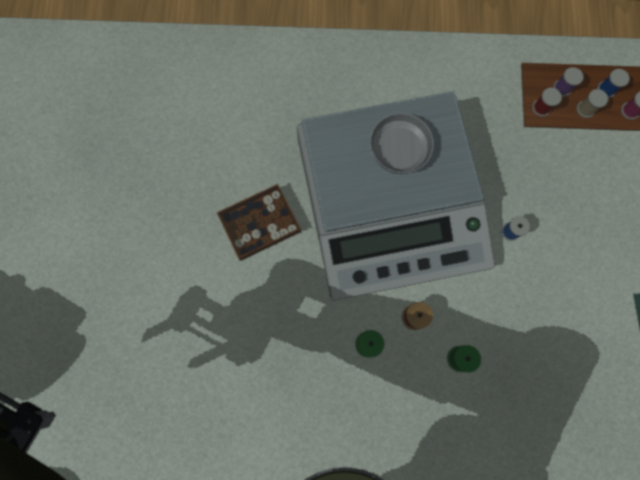

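View pics/scene0.png

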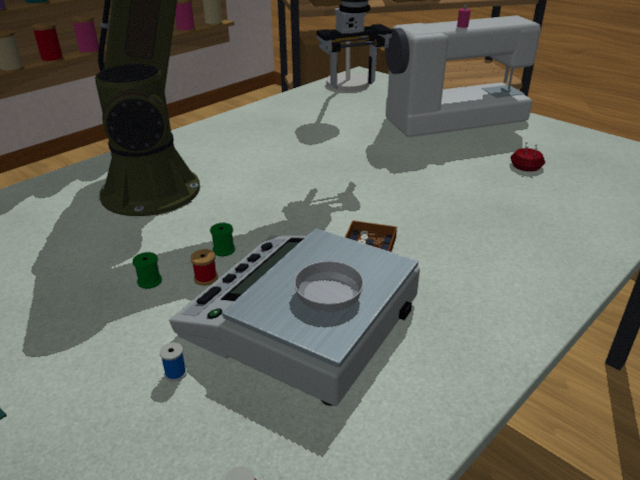

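The top view shows the key row with on at (361,276), units (383,272), counting (404,268), print (424,264) and tare (455,258). The round green thing at (473,224) is the level bubble, not a key. The network's second-choice "on" at (397,148) is the dish. I'll refine these positions next.

```bash
cat > h.py <<'E'
import numpy as np, cv2
from scipy.spatial.transform import Rotation as R
def rot(rpy): return R.from_euler('xyz',rpy).as_matrix()
def ray(p,uv):
    K=p["intrinsics"]; d=np.linalg.inv(K)@np.array([uv[0],uv[1],1.]); return np.array(p["origin"]),rot(p["orientation"])@d
def onz(p,uv,z):
    o,d=ray(p,uv); return o+d*(z-o[2])/d[2]
def proj(p,X):
    X=np.atleast_2d(X); c=(X-p["origin"])@rot(p["orientation"]); c=c@np.array(p["intrinsics"]).T; return c[:,:2]/c[:,2:]
E
python3 - <<'E'
from cell import manip
from h import *
import pickle
for n,(x0,y0,x1,y1) in {"top":(320,210,500,310),"scene":(160,220,320,340)}.items():
    p=manip.camera(n); pickle.dump(p,open(f"{n}.pkl","wb"))
    im=p["img"][y0:y1,x0:x1,::-1]
    cv2.imwrite(f"pics/{n}_crop.png",cv2.resize(im,None,fx=4,fy=4,interpolation=cv2.INTER_CUBIC))
    g=cv2.cvtColor(p["img"],cv2.COLOR_RGB2GRAY)
    m=((g<55)*255).astype(np.uint8); k,l,st,c=cv2.connectedComponentsWithStats(m)
    for i in range(1,k):
        if x0<c[i][0]<x1 and y0<c[i][1]<y1 and st[i][4]>15: print(n,c[i].round(1),st[i])
E
```

```text
top [390.5 239.9] [ 329  217  123   47 3032]
top [472.6 224. ] [467 218  13  13  96]
top [454.  257.5] [441 251  27  14 264]
top [423.2 263.6] [418 259  12  11 105]
top [402.9 267.7] [398 263  11  11 105]
top [382.7 271.8] [377 267  12  11 106]
top [359.1 276.4] [353 271  13  12 122]
scene [222.3 239.3] [211 223  24  33 622]
scene [260.6 269.6] [221 238  82  63 845]
scene [266.2 246.4] [261 243  11   8  66]
scene [202.4 255.2] [200 254   6   4  18]
scene [253.3 257.5] [247 254  13   8  74]
scene [205.2 272.4] [193 258  25  27 431]
scene [241.4 267.5] [235 264  13   8  76]
scene [228.8 278. ] [223 274  13   9  83]
scene [208.3 295.4] [197 287  24  18 201]
scene [214.3 313.7] [208 309  14  10  82]
```

```bash
python3 -c "
import cv2,numpy as np
a=cv2.imread('pics/top_crop.png');b=cv2.imread('pics/scene_crop.png');print(a.shape,b.shape)"
```

```text
(400, 720, 3) (480, 640, 3)
```

View pics/top_crop.png

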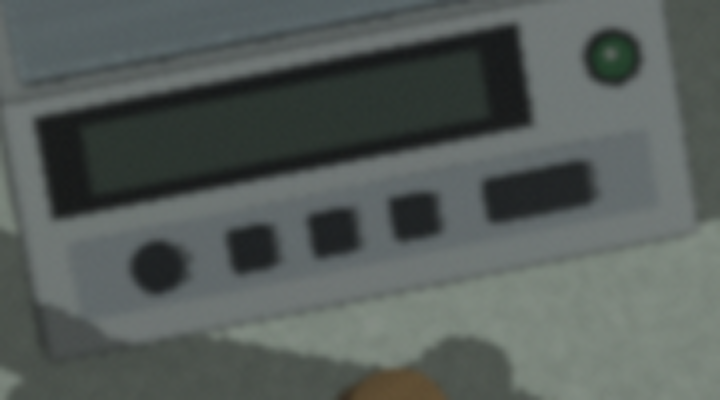

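View pics/scene_crop.png

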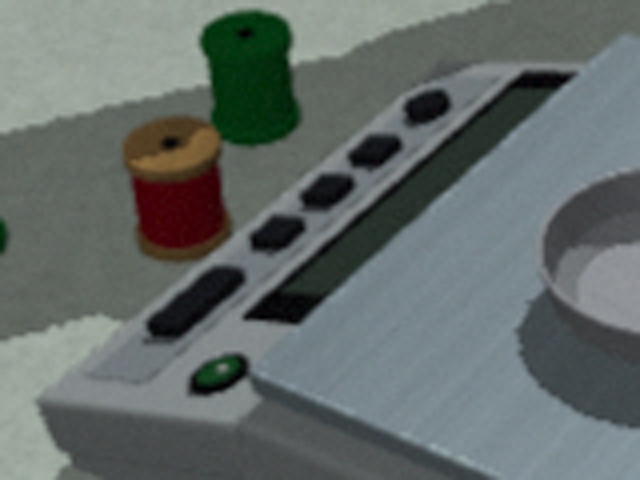

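The crops confirm it: the round on key is at the left end (359,276), the three squares are at 383, 403 and 423, and the wide tare key is at the right (454,257). The wooden red spool stands in front of the counting and print keys. Next I fit the scale pose.

```bash
cat >> h.py <<'E'
S=np.radians(18)
YK=dict(on=98,units=54,count=16,print=-22,tare=-80)
def key(pose,y,h=8):  # h = proud of panel ; top at 58 for h=8
    x,yy,a=pose; c,s=np.cos(a),np.sin(a)
    lx=-138-np.sin(S)*(h-8); lz=58+np.cos(S)*(h-8)
    return np.array([x+c*lx-s*y, yy+s*lx+c*y, lz])
E
python3 - <<'E'
from h import *
import pickle
from scipy.optimize import least_squares
obs={"top":dict(on=(359.1,276.4),units=(382.7,271.8),count=(402.9,267.7),print=(423.2,263.6),tare=(454,257.5)),
"scene":dict(on=(266.2,246.4),units=(253.3,257.5),count=(241.4,267.5),print=(228.8,278),tare=(208.3,295.4))}
P={n:pickle.load(open(n+".pkl","rb")) for n in obs}
for use in (["top"],["scene"],["top","scene"]):
    f=lambda q:np.concatenate([proj(P[n],key(q,YK[k],5))[0]-obs[n][k] for n in use for k in YK])
    r=least_squares(f,[500,0,0]); print(use,r.x.round(3),f(r.x).round(1))
q=r.x
for k in YK: print(k,key(q,YK[k]).round(1), "scene/top solo only")
np.save("pose.npy",q)
# target orientation
a=q[2]
n=np.array([-np.sin(S)*np.cos(a),-np.sin(S)*np.sin(a),np.cos(S)]); y=-n; row=np.array([-np.sin(a),np.cos(a),0])
from cell import manip
s=manip.read_state(); R0=rot(s["eef_rot"]); print(R0.round(3))
for z in (row,-row):
    Rt=np.column_stack([np.cross(y,z),y,z]); print("rotvec tool deg",np.degrees(R.from_matrix(R0.T@Rt).as_rotvec()).round(2))
for n,z in [("spool_wood",56),("spool_wood",0)]: pass
E
```

```text
['top'] [ 6.20296e+02 -7.62370e+01  2.33000e-01] [-0.1  0.1 -0.1 -0.1  0.1 -0.   0.1  0.   0.1 -0. ]
['scene'] [ 6.21995e+02 -7.74040e+01  2.33000e-01] [ 0.1  0.  -0.1 -0.  -0.1  0.  -0.   0.1  0.1 -0.1]
['top', 'scene'] [ 6.2073e+02 -7.6503e+01  2.3300e-01] [ 0.  -0.2  0.1 -0.3  0.2 -0.3  0.2 -0.2  0.2 -0.3  0.  -0.4 -0.2 -0.5
 -0.2 -0.4 -0.1 -0.4  0.1 -0.6]
on [463.8 -13.1  58. ] scene/top solo only
units [474.  -55.9  58. ] scene/top solo only
count [482.8 -92.9  58. ] scene/top solo only
print [ 491.6 -129.8   58. ] scene/top solo only
tare [ 505.  -186.2   58. ] scene/top solo only
[[ 0.9   -0.     0.436]
 [-0.436 -0.     0.9  ]
 [ 0.    -1.    -0.   ]]
rotvec tool deg [  6.16 -38.87 -17.29]
rotvec tool deg [ 22.07 139.35   7.87]
```

```bash
cat >> h.py <<'E'
def plan(kname,stand,dx=0,dy=0):
    from cell import manip
    q=np.load("pose.npy"); a=q[2]
    n=np.array([-np.sin(S)*np.cos(a),-np.sin(S)*np.sin(a),np.cos(S)]); y=-n; z=np.array([-np.sin(a),np.cos(a),0])
    Rt=np.column_stack([np.cross(y,z),y,z])
    s=manip.read_state(); R0=rot(s["eef_rot"])
    T=key(q,YK[kname])+n*(22+stand)
    print(kname,"target",T.round(1),"shift tool",(R0.T@(T-s["eef_pos"])).round(2),"rv",np.degrees(R.from_matrix(R0.T@Rt).as_rotvec()).round(2),"F",s["wrist_force"].round(2),"t",round(s["clock"],2),"gap",round(s["finger_gap"],1))
E
python3 -c "
from h import *
plan('on',80)"
```

```text
on target [433.1 -20.4 155. ] shift tool [ 398.75   72.44 -379.58] rv [  6.16 -38.87 -17.29] F [ 0.28  0.02 -0.18] t 0.95 gap 94.3
```

```bash
python3 -m jog '[398,70,-379,6.2,-38.9,-17.3, 398,70,-379,6.2,-38.9,-17.3, 398,70,-379,6.2,-38.9,-17.3, 398,70,-379,6.2,-38.9,-17.3, 398,70,-379,6.2,-38.9,-17.3, 398,70,-379,6.2,-38.9,-17.3, 398,70,-379,6.2,-38.9,-17.3, 398,70,-379,6.2,-38.9,-17.3, 398,70,-379,6.2,-38.9,-17.3, 398,70,-379,6.2,-38.9,-17.3]' 0 10; python3 -c "
from h import *
plan('on',80)"
```

```text
clock: 1.78
eef_pos: [383.3, 111.4, 175.9]
eef_rot: [-1.57, -0.317, 0.234]
wrist_force: [0.3, 1.1, -0.1]
finger_gap: 30.6
on target [433.1 -20.4 155. ] shift tool [  10.51   25.35 -139.76] rv [-0.04  0.05  0.14] F [ 0.34  1.14 -0.1 ] t 1.78 gap 30.6
```

```bash
python3 -m jog '[9,23,-120,0,0,0, 9,23,-120,0,0,0, 9,23,-120,0,0,0, 9,23,-120,0,0,0, 9,23,-120,0,0,0, 9,23,-120,0,0,0, 9,23,-120,0,0,0]' 0
python3 - <<'E'
from h import *
plan('on',80)
from cell import manip
for n in ["wrist","top"]:
    p=manip.camera(n); cv2.imwrite(f"pics/{n}1.png",p["img"][:,:,::-1])
    q=np.load("pose.npy")
    for k in YK: print(n,k,proj(p,key(q,YK[k]))[0].round(1))
E
```

```text
clock: 2.37
eef_pos: [425.9, 1.2, 156.6]
eef_rot: [-1.57, -0.315, 0.235]
wrist_force: [0.1, 0.2, -0.0]
finger_gap: 0.3
on target [433.1 -20.4 155. ] shift tool [  1.42   2.09 -22.63] rv [-0.07  0.11  0.04] F [ 0.1   0.15 -0.01] t 2.37 gap 0.3
wrist on [279.1 244.2]
wrist units [214.6 244.2]
wrist count [159.  244.1]
wrist print [103.3 244.1]
wrist tare [ 18.3 244. ]
top on [359.4 276.5]
top units [383.1 271.8]
top count [403.5 267.7]
top print [423.8 263.6]
top tare [454.8 257.4]
```

View pics/wrist1.png

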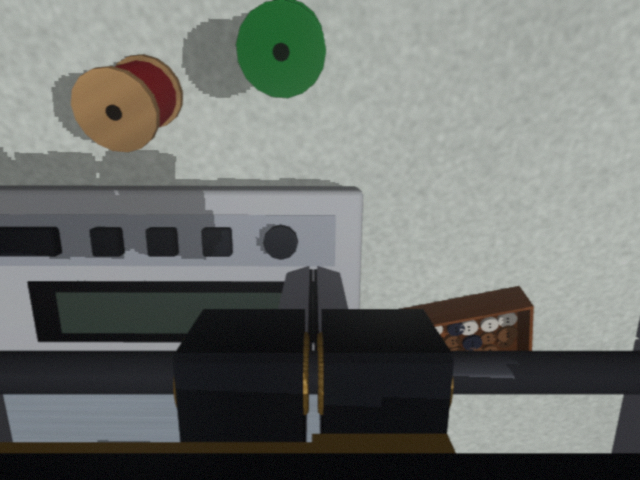

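View pics/top1.png

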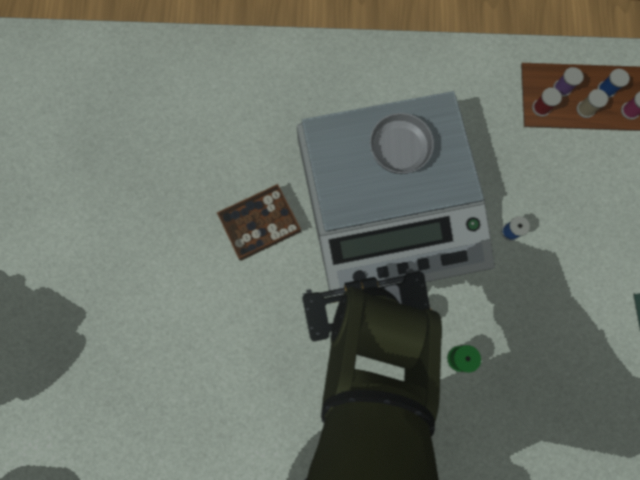

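The wrist view shows the on key at (280,241), predicted at (279,244), so the fit is good to about 1–2 mm. The fingers are closed. I'll move in over the on key with a 30 mm standoff.

```bash
python3 -m jog '[1.4,2,-22,0,0,0, 1.4,27,-22,0,0,0, 1.4,52,-22,0,0,0, 1.4,52,-22,0,0,0, 1.4,52,-22,0,0,0]' 0
python3 - <<'E'
from h import *
plan('on',30)
from cell import manip
for n in ["wrist","scene"]:
    p=manip.camera(n); cv2.imwrite(f"pics/{n}2.png",p["img"][:,:,::-1])
    q=np.load("pose.npy")
    for k in ["on","units","count"]: print(n,k,proj(p,key(q,YK[k]))[0].round(1))
E
```

```text
clock: 2.88
eef_pos: [447.6, -16.3, 107.0]
eef_rot: [-1.569, -0.312, 0.235]
wrist_force: [-0.8, -0.3, -0.2]
finger_gap: 0.4
on target [448.2 -16.8 107.5] shift tool [ 0.53 -0.26 -0.64] rv [-0.13  0.1  -0.1 ] F [-0.8  -0.34 -0.24] t 2.88 gap 0.4
wrist on [310.9 267.1]
wrist units [231.4 267.1]
wrist count [162.7 267.1]
scene on [265.8 244.7]
scene units [252.6 255.7]
scene count [240.7 265.7]
```

View pics/wrist2.png

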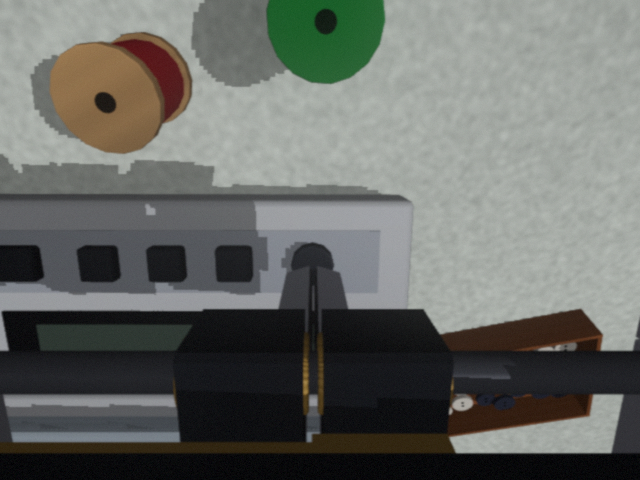

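View pics/scene2.png

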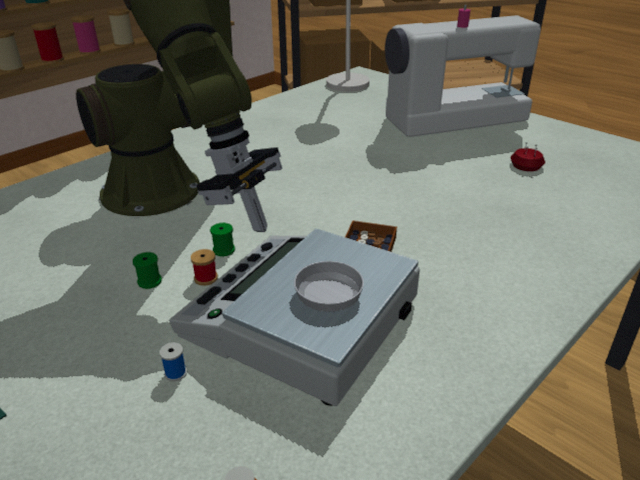

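The on key is centred under the fingertips at (312,258), about 1–2 mm nearer the front than predicted. Lowering to just above it.

```bash
python3 -m jog '[-0.5,12,-0.6,0,0,0, -0.5,22,-0.6,0,0,0, -0.5,26,-0.6,0,0,0, -0.5,26,-0.6,0,0,0, -0.5,26,-0.6,0,0,0]' 0; python3 -c "
from h import *
plan('on',0)"
```

```text
clock: 3.4
eef_pos: [455.8, -15.9, 83.3]
eef_rot: [-1.571, -0.315, 0.234]
wrist_force: [0.0, -0.0, 0.2]
finger_gap: 0.5
on target [457.2 -14.6  78.9] shift tool [0.19 4.7  0.94] rv [-0.03  0.05  0.07] F [ 0.03 -0.04  0.24] t 3.4 gap 0.5
```

```bash
python3 -m jog '[0,1,0,0,0,0, 0,2,0,0,0,0, 0,3,0,0,0,0, 0,3,0,0,0,0, 0,3,0,0,0,0]' 0; python3 -c "
from h import *
plan('on',0)"
```

```text
clock: 3.82
eef_pos: [456.6, -15.8, 79.7]
eef_rot: [-1.57, -0.315, 0.234]
wrist_force: [-0.4, -0.6, -0.9]
finger_gap: 0.3
on target [457.2 -14.6  78.9] shift tool [0.61 0.97 0.98] rv [-0.04  0.02  0.02] F [-0.42 -0.58 -0.87] t 3.82 gap 0.3
```

```bash
python3 -m jog '[0,1,0,0,0,0, 0,2,0,0,0,0, 0,2,0,0,0,0, 0,2,0,0,0,0]' 0; python3 -c "
from h import *
plan('on',0)"
```

```text
clock: 4.15
eef_pos: [457.2, -15.7, 77.7]
eef_rot: [-1.57, -0.315, 0.234]
wrist_force: [-0.9, -0.0, 1.7]
finger_gap: 0.3
on target [457.2 -14.6  78.9] shift tool [ 0.56 -1.07  1.  ] rv [-0.04  0.02  0.03] F [-0.88 -0.03  1.71] t 4.15 gap 0.3
```

```bash
python3 -m jog '[0,1,0,0,0,0, 0,1,0,0,0,0, 0,1,0,0,0,0]' 0; python3 -c "
from h import *
plan('on',0)"
```

```text
clock: 4.4
eef_pos: [457.5, -15.6, 76.8]
eef_rot: [-1.57, -0.315, 0.234]
wrist_force: [-1.4, 1.3, 2.9]
finger_gap: 0.5
on target [457.2 -14.6  78.9] shift tool [ 0.56 -2.07  1.  ] rv [-0.04  0.02  0.03] F [-1.43  1.29  2.95] t 4.4 gap 0.5
```

```bash
python3 -m jog '[0,1,0,0,0,0, 0,1,0,0,0,0, 0,1,0,0,0,0]' 0; python3 -c "
from h import *
plan('on',0)"
```

```text
clock: 4.65
eef_pos: [457.9, -15.5, 75.8]
eef_rot: [-1.57, -0.315, 0.234]
wrist_force: [-1.0, 0.0, 2.6]
finger_gap: 0.5
on target [457.2 -14.6  78.9] shift tool [ 0.54 -3.06  1.03] rv [-0.04  0.02  0.03] F [-1.03  0.04  2.62] t 4.65 gap 0.5
```

Contact force is building as expected. I'll continue down to the stop.

```bash
python3 -m jog '[0,1,0,0,0,0, 0,1,0,0,0,0, 0,1,0,0,0,0]' 0; python3 -c "
from h import *
plan('on',0)"
```

```text
clock: 4.9
eef_pos: [458.1, -15.5, 75.3]
eef_rot: [-1.57, -0.315, 0.234]
wrist_force: [-8.0, -0.1, 13.8]
finger_gap: 0.5
on target [457.2 -14.6  78.9] shift tool [ 0.46 -3.68  1.03] rv [-0.04  0.03  0.04] F [-8.02 -0.14 13.77] t 4.9 gap 0.5
```

```bash
python3 -m jog '[0,1,0,0,0,0, 0,1,0,0,0,0, 0,1,0,0,0,0]' 0; python3 -c "
from h import *
plan('on',0)"
```

```text
clock: 5.15
eef_pos: [458.3, -15.5, 74.9]
eef_rot: [-1.57, -0.315, 0.234]
wrist_force: [-19.4, -1.7, 30.0]
finger_gap: 0.1
on target [457.2 -14.6  78.9] shift tool [ 0.36 -4.08  1.06] rv [-0.04  0.05  0.05] F [-19.45  -1.66  30.03] t 5.15 gap 0.1
```

The stop is reached at 3.7–4 mm below the predicted key top, with about 30 N. Now I retract.

```bash
python3 -m jog '[0,-5,0,0,0,0, 0,-15,0,0,0,0, 0,-30,0,0,0,0, 0,-30,0,0,0,0, 0,-30,0,0,0,0]' 0; python3 -c "
from h import *
plan('tare',25)"
```

```text
clock: 5.57
eef_pos: [449.5, -17.6, 102.5]
eef_rot: [-1.571, -0.316, 0.234]
wrist_force: [0.2, -0.1, 0.1]
finger_gap: 0.8
tare target [ 490.8 -189.6  102.7] shift tool [ 3.8000e-01 -9.0000e-02 -1.7692e+02] rv [-0.01  0.02  0.08] F [ 0.18 -0.05  0.09] t 5.57 gap 0.8
```

```bash
python3 -m jog '[0,0,-40,0,0,0, 0,0,-80,0,0,0, 0,0,-120,0,0,0, 0,0,-155,0,0,0, 0,0,-177,0,0,0, 0,0,-177,0,0,0, 0,0,-177,0,0,0, 0,0,-177,0,0,0]' 0
python3 - <<'E'
from h import *
plan('tare',25)
from cell import manip
p=manip.camera("wrist"); cv2.imwrite("pics/wrist3.png",p["img"][:,:,::-1])
E
```

```text
clock: 6.23
eef_pos: [490.3, -188.5, 101.5]
eef_rot: [-1.57, -0.312, 0.234]
wrist_force: [-0.3, 0.6, 0.4]
finger_gap: 0.5
tare target [ 490.8 -189.6  102.7] shift tool [ 0.65 -1.03 -1.21] rv [-0.08  0.02 -0.1 ] F [-0.31  0.59  0.44] t 6.23 gap 0.5
```

View pics/wrist3.png

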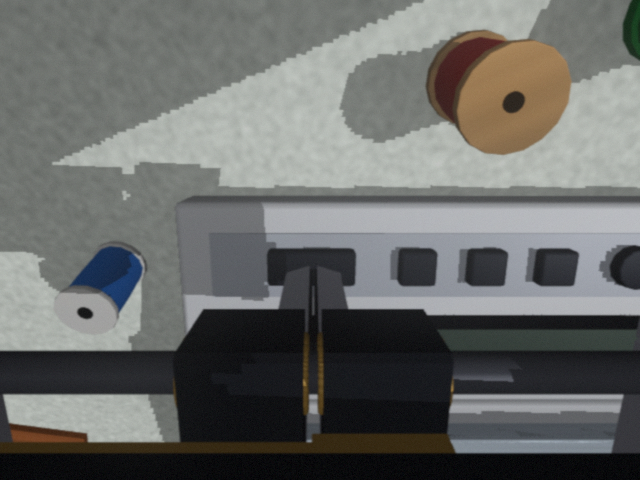

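The fingertips are centred over the wide tare key (312,266), and the on key at right looks up. Pressing.

```bash
python3 -m jog '[0,12,-1,0,0,0, 0,20,-1,0,0,0, 0,22,-1,0,0,0, 0,24,-1,0,0,0, 0,25,-1,0,0,0, 0,26,-1,0,0,0, 0,27,-1,0,0,0, 0,27,-1,0,0,0, 0,27,-1,0,0,0]' 0; python3 -c "
from h import *
plan('tare',0)"
```

```text
clock: 7.03
eef_pos: [500.2, -187.0, 77.9]
eef_rot: [-1.572, -0.311, 0.231]
wrist_force: [-1.4, 2.2, 2.0]
finger_gap: 0.8
tare target [ 498.4 -187.8   78.9] shift tool [-1.56 -1.62 -0.38] rv [ 0.11 -0.12 -0.18] F [-1.4   2.19  2.03] t 7.03 gap 0.8
```

```bash
python3 -m jog '[0,0.5,0,0,0,0, 0,1,0,0,0,0, 0,1,0,0,0,0, 0,1,0,0,0,0]' 0; python3 -c "
from h import *
plan('tare',0)"
```

```text
clock: 7.37
eef_pos: [500.5, -187.0, 76.8]
eef_rot: [-1.572, -0.311, 0.231]
wrist_force: [-0.9, 1.2, 4.4]
finger_gap: 0.3
tare target [ 498.4 -187.8   78.9] shift tool [-1.56 -2.71 -0.32] rv [ 0.11 -0.12 -0.18] F [-0.92  1.22  4.45] t 7.37 gap 0.3
```

```bash
python3 -m jog '[0,1,0,0,0,0, 0,1.5,0,0,0,0, 0,1.5,0,0,0,0, 0,1.5,0,0,0,0]' 0; python3 -c "
from h import *
plan('tare',0)"
```

```text
clock: 7.7
eef_pos: [500.9, -186.9, 75.9]
eef_rot: [-1.572, -0.311, 0.231]
wrist_force: [-9.0, 3.1, 15.0]
finger_gap: 0.3
tare target [ 498.4 -187.8   78.9] shift tool [-1.66 -3.66 -0.29] rv [ 0.12 -0.11 -0.18] F [-9.05  3.12 14.97] t 7.7 gap 0.3
```

```bash
python3 -m jog '[0,0.5,0,0,0,0, 0,0.5,0,0,0,0, 0,0.5,0,0,0,0, 0,0.5,0,0,0,0]' 0; python3 -c "
from h import *
plan('tare',0)"
```

```text
clock: 8.03
eef_pos: [501.0, -186.9, 75.8]
eef_rot: [-1.572, -0.311, 0.231]
wrist_force: [-12.9, 2.1, 20.8]
finger_gap: 0.4
tare target [ 498.4 -187.8   78.9] shift tool [-1.7  -3.81 -0.28] rv [ 0.12 -0.1  -0.18] F [-12.85   2.06  20.83] t 8.03 gap 0.4
```

The tare key is on its stop with about 20 N. I retract, then move 96 mm left to the counting key.

```bash
python3 -m jog '[0,-5,0,0,0,0, 0,-15,0,0,0,0, 0,-29,0,0,0,0, 0,-29,0,0,0,0, 0,-29,0,0,0,0]' 0; python3 -c "
from h import *
plan('count',25)"
```

```text
clock: 8.45
eef_pos: [492.6, -189.0, 102.9]
eef_rot: [-1.573, -0.312, 0.231]
wrist_force: [-0.0, -0.5, -0.0]
finger_gap: 0.6
count target [468.6 -96.2 102.7] shift tool [-2.   -0.66 95.82] rv [ 0.17 -0.12 -0.15] F [-0.03 -0.52 -0.  ] t 8.45 gap 0.6
```

```bash
python3 -m jog '[-1,0,35,0,0,0, -2,0,70,0,0,0, -2,-0.6,96,0,0,0, -2,-0.6,96,0,0,0, -2,-0.6,96,0,0,0, -2,-0.6,96,0,0,0]' 0
python3 - <<'E'
from h import *
plan('count',25)
from cell import manip
p=manip.camera("wrist"); cv2.imwrite("pics/wrist4.png",p["img"][:,:,::-1])
E
```

```text
clock: 8.95
eef_pos: [468.7, -96.1, 102.1]
eef_rot: [-1.572, -0.311, 0.231]
wrist_force: [0.1, -0.9, 0.5]
finger_gap: 0.7
count target [468.6 -96.2 102.7] shift tool [ 0.09 -0.64 -0.09] rv [ 0.11 -0.1  -0.2 ] F [ 0.1  -0.94  0.5 ] t 8.95 gap 0.7
```

View pics/wrist4.png

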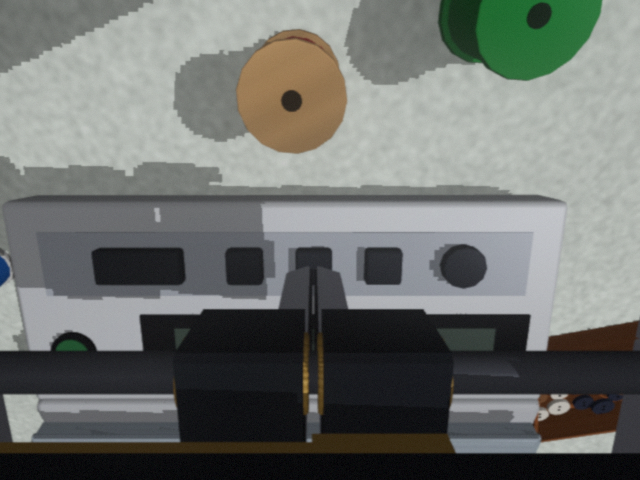

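The fingers are centred over the middle square, the counting key (313,265). Print is at (245,265) and units at (383,266), both clear, and all keys are up. Pressing now.

```bash
python3 -m jog '[0,12,0,0,0,0, 0,20,0,0,0,0, 0,22,0,0,0,0, 0,24,0,0,0,0, 0,25,0,0,0,0, 0,26,0,0,0,0, 0,27,0,0,0,0, 0,27.5,0,0,0,0, 0,27.5,0,0,0,0]' 0; python3 -c "
from h import *
plan('count',0)"
```

```text
clock: 9.75
eef_pos: [476.7, -94.0, 76.3]
eef_rot: [-1.572, -0.311, 0.231]
wrist_force: [-2.3, -1.6, 2.4]
finger_gap: 0.1
count target [476.2 -94.4  78.9] shift tool [ 0.17 -2.71 -0.28] rv [ 0.13 -0.12 -0.18] F [-2.28 -1.61  2.4 ] t 9.75 gap 0.1
```

```bash
python3 -m jog '[0,0.5,0,0,0,0, 0,1,0,0,0,0, 0,1.5,0,0,0,0, 0,1.5,0,0,0,0]' 0; python3 -c "
from h import *
plan('count',0)"
```

```text
clock: 10.08
eef_pos: [477.1, -93.9, 75.3]
eef_rot: [-1.572, -0.311, 0.231]
wrist_force: [-10.8, -1.5, 16.3]
finger_gap: 0.7
count target [476.2 -94.4  78.9] shift tool [ 0.07 -3.74 -0.28] rv [ 0.12 -0.1  -0.18] F [-10.77  -1.55  16.3 ] t 10.08 gap 0.7
```

The key is on its stop. I hold for 10+10+8 rows (2.3 s).

```bash
H='' ; python3 -m jog '[0,0.5,0,0,0,0, 0,0.5,0,0,0,0, 0,0.5,0,0,0,0, 0,0.5,0,0,0,0, 0,0.5,0,0,0,0, 0,0.5,0,0,0,0, 0,0.5,0,0,0,0, 0,0.5,0,0,0,0, 0,0.5,0,0,0,0, 0,0.5,0,0,0,0]' 0; python3 -m jog '[0,0,0,0,0,0, 0,0,0,0,0,0, 0,0,0,0,0,0, 0,0,0,0,0,0, 0,0,0,0,0,0, 0,0,0,0,0,0, 0,0,0,0,0,0, 0,0,0,0,0,0, 0,0,0,0,0,0, 0,0,0,0,0,0]'; python3 -m jog '[0,0,0,0,0,0, 0,0,0,0,0,0, 0,0,0,0,0,0, 0,0,0,0,0,0, 0,0,0,0,0,0, 0,0,0,0,0,0, 0,0,0,0,0,0, 0,0,0,0,0,0]'; python3 -c "
from h import *
plan('count',0)"
```

```text
clock: 10.92
eef_pos: [477.2, -93.9, 75.2]
eef_rot: [-1.572, -0.311, 0.232]
wrist_force: [-16.9, -1.6, 22.5]
finger_gap: 0.5
clock: 11.75
eef_pos: [477.2, -93.9, 75.2]
eef_rot: [-1.572, -0.311, 0.232]
wrist_force: [-16.4, -2.2, 22.6]
finger_gap: 0.1
clock: 12.42
eef_pos: [477.2, -93.9, 75.2]
eef_rot: [-1.572, -0.311, 0.232]
wrist_force: [-15.4, -3.0, 22.5]
finger_gap: 0.7
count target [476.2 -94.4  78.9] shift tool [ 0.04 -3.9  -0.27] rv [ 0.13 -0.1  -0.17] F [-15.37  -2.99  22.49] t 12.42 gap 0.7
```

Held for over 2.3 s. Retracting well clear.

```bash
python3 -m jog '[0,-5,0,0,0,0, 0,-15,0,0,0,0, 0,-40,0,0,0,0, 0,-75,0,0,0,0, 0,-105,0,0,0,0, 0,-105,0,0,0,0, 0,-105,0,0,0,0, 0,-105,0,0,0,0, 0,-105,0,0,0,0]' 0
python3 - <<'E'
from h import *
plan('count',100)
from cell import manip
import pickle
for n in ["wrist","scene"]:
    p=manip.camera(n); cv2.imwrite(f"pics/{n}5.png",p["img"][:,:,::-1])
    if n=="scene":
        a=pickle.load(open("scene.pkl","rb"))
        for t in ["dish","spool_wood","spool_plastic","button_tray"]:
            print(t,[np.round(d["xy"],1) for d in manip.tip_of(t,p)])
p=manip.camera("top"); cv2.imwrite("pics/top5.png",p["img"][:,:,::-1])
E
```

```text
clock: 13.17
eef_pos: [445.7, -100.7, 173.1]
eef_rot: [-1.571, -0.309, 0.231]
wrist_force: [-0.1, 0.6, -1.2]
finger_gap: 0.5
count target [ 446.1 -101.6  174. ] shift tool [ 0.49 -0.84 -0.97] rv [ 0.04 -0.14 -0.28] F [-0.15  0.59 -1.16] t 13.17 gap 0.5
dish [array([329.7, 291.5])]
spool_wood [array([149.5, 281.9]), array([225.2, 250.1]), array([204.6, 277.2])]
spool_plastic [array([173.2, 372.7])]
button_tray [array([368.7, 244.4])]
```

View pics/wrist5.png

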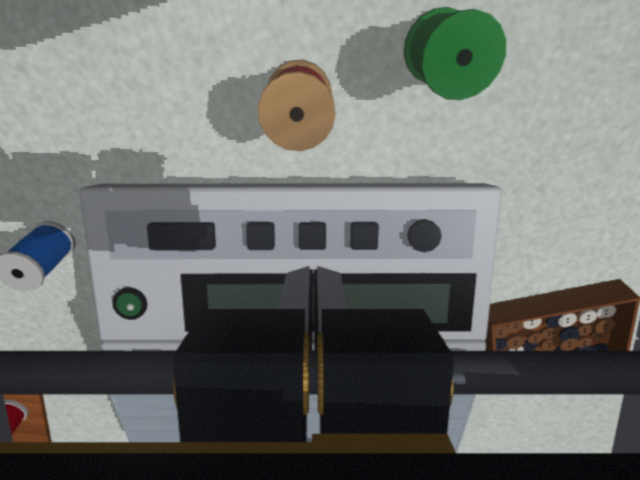

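View pics/scene5.png

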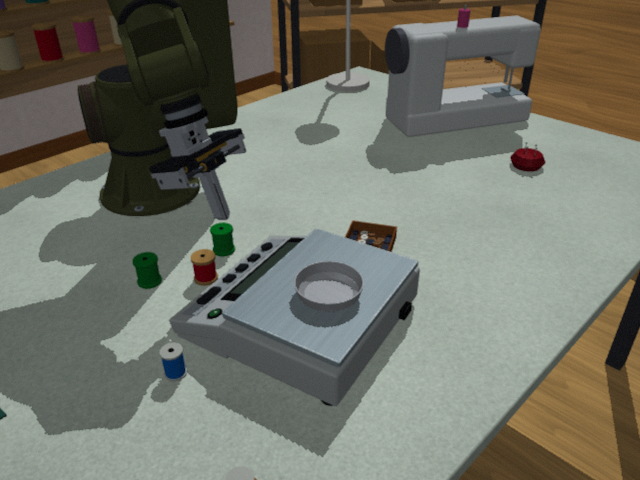

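All five keys look up at row 235 of the wrist view. The dish, spools and tray are unmoved (scene view), and the fingers are about 100 mm clear. Handing in.

```bash
python3 -m jog '[0,0,0,0,0,0, 0,0,0,0,0,0, 0,0,0,0,0,0]'; python3 -c "
from cell import manip
print(manip.sign_off())"
```

```text
clock: 13.77
eef_pos: [446.0, -101.0, 174.2]
eef_rot: [-1.572, -0.311, 0.231]
wrist_force: [-0.3, -0.4, 0.1]
finger_gap: 0.8
the job is handed in; nothing more can be done
None
```

I pressed the three keys in order with the closed fingertips held square to the panel, letting each come up before the next. I handed the job in at 13.8 s; no verdict was reported.

| Key | How it was pressed | Wrist force at the end |
|---|---|---|
| On | down to its stop | about 36 N |
| Tare | down to its stop | about 25 N |
| Counting | down to its stop, held about 2.3 s | about 28 N |

- **Key travel:** I judged it from the TCP position and the wrist force. Each press ended 3.8–4.1 mm below the fitted key-top height, where the force rose sharply. There was no joint reading to check it against.
- **Last pictures:** All five keys look up, and the dish, spools and tray stand where they were by eye. The network positions for the dish and the wooden spool differ from the first picture by up to about 4 px, which I took as network noise. I had no first reading to compare for the plastic spool and the tray.
- **At hand-in:** The arm was about 100 mm clear of the keys, with the wrist force near zero.
- **Small disagreement:** The wrist camera showed the keys 1–2 mm nearer the front than the fit from the two fixed cameras, well within the key size.

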